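# Take the casting out of the inclined mould and stack it staggered

## Robot

A 7-joint arm with a two-finger parallel gripper is mounted at the origin on a cart in front of the work surface, level with it; the furniture and walls round the work are solid. World frame = base frame: x ahead of the robot, y to its left, z up, the work surface at z = 0. Lengths are in m, angles in rad, forces in N, time in s.
With the tool pointing down it reaches from about 0.425 to 0.925 m from the base axis. Payload 6.8 kg.
Tool frame: the origin (TCP) lies where the fingers leave the gripper's body, on its centre line; the fingertips stand 73 mm ahead of it and the grasp point (between the pads) lies 54 mm ahead of it; z points along the fingers, y is the line along which they close (so a half turn about z gives the same grasp; the last joint's range is limited). The gripper opens to 85 mm and grips with 20 to 120 N. Pads are 22 mm wide; open, the fingers measure 114 mm over their backs; the gripper's body (76 mm by 85 mm) begins 54 mm behind the grasp point. The pads swing forward as they close: fully open they stand 13 mm farther back than shut.
Start: joints at [-1.221, 0.477, 0.022, 1.555, -0.011, 1.109, -0.083], TCP at [0.298, 0.606, 0.304] pointing down, gripper open.
Joint ranges: [-2.96, 2.96], [-0.34, 2.1], [-1.41, 1.46], [0.24, 2.44], [-1.37, 4.51], [0.17, 1.92], [-2.96, 2.96]. Speed limits (rad/s): [2.39, 2.39, 3.14, 3.14, 3.14, 3.14, 3.14].

## Interface

Orientations are given as a rotation vector (axis times angle).
In Python, from bench import r gives the robot as it stands.
- The arm moves only by the shell command python3 drive.py 'ROWS' [OPENING] [FORCE]. ROWS is rows parted by semicolons, their numbers by spaces, 1 to 5 of them, each of 6 numbers: dx, dy, dz in m, then a rotation vector rx, ry, rz in rad; each row is the pose to reach, as a shift and turn from the pose commanded when the command began, along the tool's axes at that moment; what a row does not reach only later rows make up. A row lasts 1/10 s, in which the tool goes at most 0.05 m and 0.15 rad, less where a joint would pass 70% of its speed; a pose out of reach is approached as far as the arm can. OPENING is the finger opening in m, set as the command begins (- or left out keeps the last). The fingers move at their own pace and stop on an object; FORCE is the grip in N (left out, the last holds). Time passes only in rows, so rows that do not move let the fingers close. It prints the time, the measured TCP pose, the force, the opening and the grip force at its end.
- r.get_obs(): the state, without advancing time (a new reading comes with each control period).
- r.grab_frame(name): name is "scene" or "top" or "wrist"; returns (picture, depth): 420x560x3 uint8, blue, green, red; 420x560 float32, m along the optical axis (not along the pixel's ray), 0 where there is no reading.
- r.camera_info(name): a dict with "camera_matrix" (3x3 intrinsics, pixels), "R" (3x3) and "t" (3): a world point X has camera coordinates R X + t. Camera axes: x right, y down, z forward; pixel columns grow to the right and rows downward; lengths in m; the calibration is good to about 2 mm. A picture is of the moment at which its call begins: read the wrist's pose just before it. camera_info takes no time and is no camera call; for the wrist camera it gives the pose at the moment of the call.
- r.hand_in(): hands the job in; it is judged then, once.
The state is a dict: "clock": time; "joints": joint angles; "qvel": joint speeds; "tau": joint torques, N m; "tcp_pos": TCP position; "orientation": TCP orientation; "contact_force": force on the tool from outside, world axes, zero at the start; "moment": the same for the moment, N m; "grip_width": finger opening in m; "gripper_force": force on a finger pad.
Only numpy, scipy, OpenCV 4.12 (cv2) and the standard library are available. Lean on these libraries where they do the work, as an engineer would, in place of code of your own. Each camera call takes 0.05 s, during which the arm holds its last target. There are 200 camera calls.

## Task

Lift the aluminium casting out of the open mould half on its inclined blue stand and add it, right way up, to the stack of two castings on the wooden board, setting it down gently. Carry on the stagger of the stack: the new casting rests on the rims of the middle one, straight above the lowest one and parallel to it. Do not shift the two castings already stacked, and leave the other things in the drawers alone.

Things in the scene. Friction and masses are not known exactly. Their poses are not given: they have to be found in the camera images.
- mould: Fixed dark steel mould half 100 x 164 x 38 mm on a blue stand (foot 124 x 170 mm) in one of two open drawers (floor z = 0, walls 88 mm high). Origin on the floor under the centre of the mould face, z straight up, y along the long side. The face centre is 100 mm up; the face is tilted 30 degrees about y, its outward normal is (-0.5, 0, 0.866) in this frame.
- cavity_floor (a point): Centre of the floor of the cavity in the mould face: a pocket 54 mm (along the slope) x 114 mm (along the mould's y), 18 mm deep. Two dowel pins 12 mm high stand on the face 36 mm downslope of its centre, 69 mm to either side.
- casting: Loose aluminium tray, 0.2-0.35 kg, 110 long (y) x 50 wide (x) x 46 mm high (z), open top, walls and floor 8 mm; a lip 8 mm thick sticks out 9 mm at each end, 2 mm below the rim. Long sides flat. Lies in the cavity with 2 mm play all round, top 28 mm proud of the face. Origin: centre of the underside; z out of the open top, at first along the face normal, 30 degrees from vertical.
- low_casting: Lowest casting of the stack, equal to the other, loose, lying level on the wooden board, open side up. Origin at the centre of its underside, y along its length, z up.
- mid_casting: Middle casting, equal, loose, lying open side up on the rims of the lowest one, parallel to it and shifted 24 to 34 mm along its length (towards the low casting's +y). Origin at the centre of its underside; its rim is 46 mm higher.
- board: Fixed wooden board 90 x 220 x 12 mm in the other drawer, under the stack. Origin at the centre of its underside.
- parallel: Bystander: bright steel bar 16 x 100 x 30 mm. Origin at the centre of its underside.
- v_block: Bystander: steel V-block 50 x 50 x 40 mm. Origin at the centre of its underside.
- step_block: Bystander: black stepped block 28 x 60 x 36 mm. Origin at the centre of its underside.
- spanner: Bystander: spanner 196 mm long, 32 mm wide, lying flat. Origin at the centre of its underside.

How it is judged:
On the way:
1. the casting is lifted clear of the mould cavity (distance between casting and cavity_floor above 0.06 m and contact force between casting and mould below 0.1 N and height (world z) of casting above 0.11 m), for 0.2 s.
At the end, for the whole second after the job is handed in: The casting from the mould rests open side up and level (within 0.06 rad) on the middle casting, its centre within 12 mm (horizontally) of the lowest casting's and parallel to it within 0.12 rad; both stacked castings are within 10 mm of where they stood; everything is at rest (horizontal distance between casting and low_casting below 0.012 m and angle between the y axis of casting and the y axis of low_casting, either way round below 0.12 rad and z of casting in the frame of low_casting between 0.087 and 0.097 m and angle between casting's own z axis and vertical below 0.06 rad and distance of each of low_casting, mid_casting from where it was at the start of the episode below 0.01 m and z of mid_casting in the frame of low_casting above 0.042 m and contact force between casting and mid_casting above 0.5 N and linear speed of casting below 0.01 m/s); the robot touches nothing.
It fails at once if the casting is banged down on the stack (more than 40 N) (contact force between casting and mid_casting above 40 N or contact force between casting and low_casting above 40 N).
It fails at once if a bystander is moved more than 30 mm (distance of any of parallel, v_block, step_block, spanner from where it was at the start of the episode above 0.03 m).
It also fails if it takes over 45 s, if anything falls off the work surface, if the arm or the gripper's body presses on something with over 40 N, if the wrist force passes 120 N, or if a joint passes its speed limit or range.

## Working session

There is one attempt and no reset: what is moved stays moved. The work goes in short steps, Python scripts to look and compute and a shell command to move; the robot and the scene stay as the last step left them, time stands still between calls to the robot, and variables do not carry over. Pictures are saved under pics/ and viewed, at most 10 in all, crops included, and the job is handed in when it is done.

```bash
ls; mkdir -p pics; cat > h.py <<'E'
import numpy as np, cv2
from bench import r
from scipy.spatial.transform import Rotation as R
def grab(n):
    ci=r.camera_info(n); im,d=r.grab_frame(n)
    return im,d,np.array(ci["camera_matrix"]),np.array(ci["R"]),np.array(ci["t"])
def cloud(d,K,Rm,t):
    v,u=np.mgrid[:d.shape[0],:d.shape[1]]
    c=np.stack([(u-K[0,2])/K[0,0]*d,(v-K[1,2])/K[1,1]*d,d],-1)
    return (c-t)@Rm
E
python3 - <<'E'
from h import *
o=r.get_obs(); print(o)
for n in("scene","top"):
    im,d,K,Rm,t=grab(n); cv2.imwrite(f"pics/{n}0.png",im); np.savez(f"{n}0.npz",im=im,d=d,K=K,R=Rm,t=t)
    print(n,-Rm.T@t,Rm[2],K[0,0],(d>0).mean())
E
```

```text
bench.py
drive.py
pics
{'clock': 0.0, 'joints': array([-1.22110425,  0.47779049,  0.02233982,  1.55645896, -0.01149927,
        1.10927702, -0.08310983]), 'qvel': array([-0.00136078,  0.00248366, -0.00071403,  0.00092913, -0.00072823,
        0.0006782 ,  0.00024583]), 'tau': array([-1.13648020e-03, -5.96439207e+01,  1.60761941e+00, -2.81197107e+01,
        1.25017544e-02,  9.41935752e-03, -3.76544747e-06]), 'tcp_pos': array([0.29813098, 0.60508228, 0.30292886]), 'orientation': array([-7.12753710e-01, -3.05938486e+00,  2.80236248e-03]), 'contact_force': array([-0.28003926,  0.6404651 , -0.76753967]), 'moment': array([-0.00824155,  0.04614407, -0.04516803]), 'gripper_force': 0.0, 'grip_width': 0.08518807943010535}
scene [ 0.00884832 -0.59378169  0.77850669] [ 0.53608525  0.54543796 -0.64429033] 516.2070561104554 0.9959056122448979
top [0.50689589 0.01660678 1.06819292] [ 0.07868768 -0.01470487 -0.99679086] 491.6152607139019 0.9960459183673469
```

View pics/scene0.png

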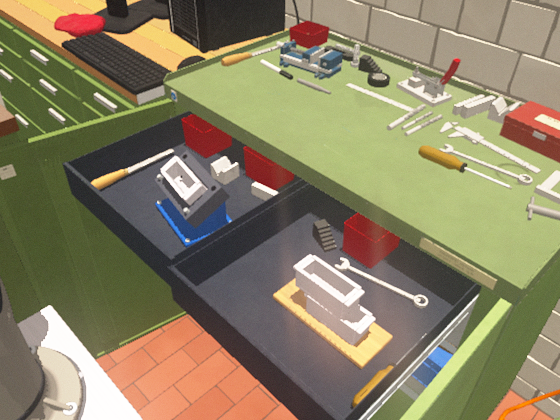

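View pics/top0.png

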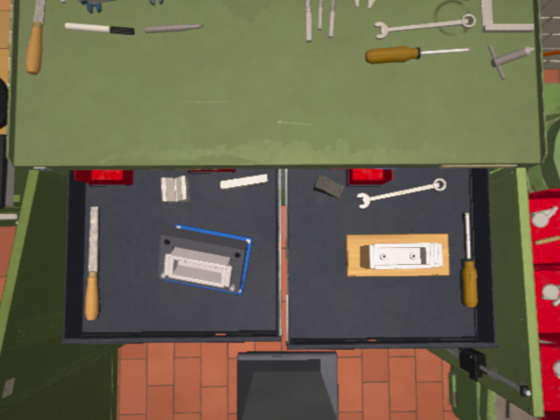

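The scene view shows the mould with the casting at about (185,182) and the stack at (333,297). In the top view they are at (200,268) and (405,256). The mid casting is shifted towards world +y (left), and the spanner, black block, V-block and steel bar all stand clear.

```bash
python3 - <<'E'
from h import *
big=lambda a,u0,u1,v0,v1:cv2.resize(a[v0:v1,u0:u1],None,fx=4,fy=4,interpolation=cv2.INTER_CUBIC)
T=np.load("top0.npz");S=np.load("scene0.npz")
cv2.imwrite("pics/c1.png",np.vstack([np.hstack([big(T["im"],150,250,225,300),big(T["im"],350,450,225,300)]),
 np.hstack([big(S["im"],140,240,145,220),big(S["im"],285,385,250,325)])]))
for n,D,b in(("top",T,(350,450,225,300)),("scene",S,(270,400,245,370))):
    P=cloud(D["d"],D["K"],D["R"],D["t"])
    u0,u1,v0,v1=b; p=P[v0:v1,u0:u1].reshape(-1,3)
    print(n,"zhist",np.histogram(p[:,2],bins=np.arange(-.01,.125,.005)))
    for lo,hi in((.005,.018),(.052,.064),(.097,.112)):
        q=p[(p[:,2]>lo)&(p[:,2]<hi)]
        (c,s,a)=cv2.minAreaRect((q[:,:2]*1000).astype(np.float32)); print(lo,len(q),np.median(q[:,2]),c,s,a,q.min(0),q.max(0))
E
```

```text
top zhist (array([  36, 1961, 1343,  443, 1760,  104,    0,    0,    0,    0,    0,
          0,   49,  133,  183,  456,   99,   18,   17,   15,   24,   76,
        643,  109,    0,    0]), array([-0.01 , -0.005,  0.   ,  0.005,  0.01 ,  0.015,  0.02 ,  0.025,
        0.03 ,  0.035,  0.04 ,  0.045,  0.05 ,  0.055,  0.06 ,  0.065,
        0.07 ,  0.075,  0.08 ,  0.085,  0.09 ,  0.095,  0.1  ,  0.105,
        0.11 ,  0.115,  0.12 ]))
0.005 2307 0.011647530425850582 (498.8206787109375, -237.02603149414062) (125.40702819824219, 218.4626007080078) 4.397512435913086 [ 0.43105021 -0.34534842  0.00511073] [ 0.56576121 -0.12987482  0.01775361]
0.052 268 0.05727002654295393 (504.6541442871094, -250.37887573242188) (49.72957229614258, 131.43934631347656) 5.971194267272949 [ 0.48443804 -0.31594156  0.05256968] [ 0.53380621 -0.18331526  0.06399379]
0.097 817 0.10277939496640896 (508.59930419921875, -221.17178344726562) (128.8383331298828, 49.18198776245117) 89.57208251953125 [ 0.48367625 -0.28567096  0.097183  ] [ 0.53318955 -0.15684999  0.10860769]
scene zhist (array([ 170, 7638,  955, 1364, 139
[... 305 characters left out ...]
075,  0.08 ,  0.085,  0.09 ,  0.095,  0.1  ,  0.105,
        0.11 ,  0.115,  0.12 ]))
0.005 2921 0.010151791668806576 (567.1531372070312, -201.88027954101562) (316.9659118652344, 234.46263122558594) 29.30365562438965 [ 0.46116073 -0.37566471  0.00500253] [ 0.75272536 -0.09624891  0.01798236]
0.052 717 0.05615578909063042 (577.3192138671875, -251.0531768798828) (147.21847534179688, 209.9404296875) 84.17173767089844 [ 0.478523   -0.31638199  0.0520392 ] [ 0.68702897 -0.16733384  0.06398906]
0.097 934 0.10100672175497794 (505.5441589355469, -221.06417846679688) (53.065093994140625, 129.32940673828125) 1.1826415061950684 [ 0.47874254 -0.28597654  0.09700273] [ 0.53255447 -0.15612726  0.10627674]
```

View pics/c1.png

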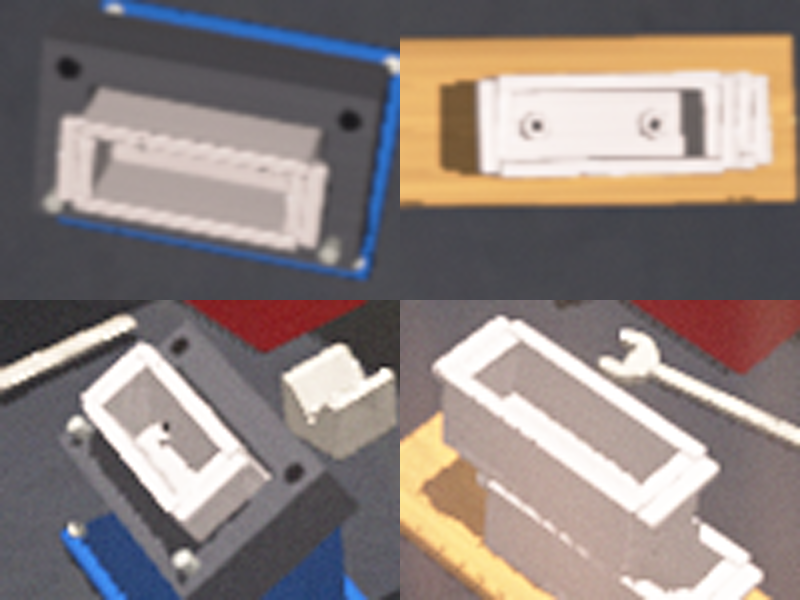

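The crop shows the loose casting with its rim around top px (165–231, 254–287), and pins at the downslope corners. The stack measures right: mid is 129 x 49 mm with its rim at 0.102, low's rim is at 0.057, and the shift is about 30 mm. Next is the tilted casting.

```bash
cat >> h.py <<'E'
def tilted(P,it=4):
    """P: Nx3 points round mould. Fit the 30deg face, then the rim 28 mm over it."""
    n=None;rng=np.random.default_rng(0);best=0
    for _ in range(1500):
        a,b,c=P[rng.choice(len(P),3,False)]; m=np.cross(b-a,c-a); l=np.linalg.norm(m)
        if l<4e-4: continue
        m/=l; m*=np.sign(m[2])
        if abs(m[2]-.866)>.05: continue
        k=(abs((P-a)@m)<.002).sum()
        if k>best: best,n,o=k,m,a
    for _ in range(3):
        q=P[abs((P-o)@n)<.003]; o=q.mean(0); n=np.linalg.svd(q-o,full_matrices=False)[2][2]; n*=np.sign(n[2])
    h=(P-o)@n
    return n,o,best,h
E
python3 - <<'E'
from h import *
for n,b in(("top",(155,255,225,300)),("scene",(150,235,145,230))):
    D=np.load(n+"0.npz");P=cloud(D["d"],D["K"],D["R"],D["t"])
    u0,u1,v0,v1=b;p=P[v0:v1,u0:u1].reshape(-1,3);p=p[(p[:,2]>.05)&(p[:,2]<.18)]
    nn,o,k,h=tilted(p)
    print(n,nn,o,k,"tilt",np.degrees(np.arccos(nn[2])),"yaw",np.degrees(np.arctan2(-nn[1],-nn[0])))
    print(np.histogram(h*1000,bins=np.arange(-20,40,3)))
    ex=np.cross([0,0,1],nn);ey=-ex/np.linalg.norm(ex);ey*=np.sign(ey[1]);exx=np.cross(ey,nn)
    f=p[abs(h)<.003];q=p[(h>.022)&(h<.034)]
    for s,nm in((f,"face"),(q,"rim")):
        w=np.c_[(s-o)@exx,(s-o)@ey]*1000
        c,sz,a=cv2.minAreaRect(w.astype(np.float32)); hh=np.median((s-o)@nn)
        print(nm,len(s),hh,c,sz,a,"world",o+exx*c[0]/1e3+ey*c[1]/1e3+nn*hh)
E
```

```text
top [-0.4891751   0.09787247  0.86667682] [0.50608654 0.16834788 0.10656761] 1462 tilt 29.925269253383696 yaw -11.31414983523094
(array([  78,   68,  127,  216,  129,  280, 1208,  488,  109,  107,  112,
        105,   93,  101,  186,  479,  212,    7,    0]), array([-20, -17, -14, -11,  -8,  -5,  -2,   1,   4,   7,  10,  13,  16,
        19,  22,  25,  28,  31,  34,  37]))
face 1776 1.8522997046875586e-05 (-13.664787292480469, 4.368782043457031) (103.51055145263672, 164.4446258544922) 0.06731098890304565 world [0.49532178 0.17495703 0.09976671]
rim 884 0.026610732315610383 (-13.554823875427246, 4.271125793457031) (128.35546875, 53.24999237060547) 89.5751953125 world [0.48238782 0.17744521 0.12286842]
scene [-0.49106901  0.09668217  0.86573887] [0.49062935 0.1588711  0.09841393] 1127 tilt 30.032818563726543 yaw -11.137998793141463
(array([ 70,  63, 126, 207,  82, 183, 917, 377,  54,  70,  50,  23,  31,
        35,  93, 299, 123,   4,   0]), array([-20, -17, -14, -11,  -8,  -5,  -2,   1,   4,   7,  10,  13,  16,
        19,  22,  25,  28,  31,  34,  37]))
face 1348 2.6714536438044696e-05 (-1.031158447265625, 16.277694702148438) (99.95048522949219, 168.8668670654297) 0.08916246891021729 world [0.49288474 0.17501723 0.09792097]
rim 519 0.02670722018028652 (-0.8748950958251953, 16.306976318359375) (49.960025787353516, 132.93812561035156) 0.15987080335617065 world [0.47992116 0.17759936 0.12109753]
```

Both views agree within 2.5 mm, the tilt is 30.0° and the rim stands 26.7 mm over the face. All of this matches the text. Next I work out how far to go to the pre-grasp.

```bash
cat >> h.py <<'E'
def go(p,Rt):
    "delta in tool axes to TCP pose (both half-turn choices)"
    o=r.get_obs();R0=R.from_rotvec(o["orientation"]);d=R0.inv().apply(np.array(p)-o["tcp_pos"])
    for k in(0,1):
        rv=(R0.inv()*R.from_matrix(Rt)*R.from_euler("z",np.pi*k)).as_rotvec()
        print("d",d.round(4),"rv",rv.round(3),"rows>=",round(max(np.linalg.norm(d)/.05,np.linalg.norm(rv)/.15),1))
    return o
def Rt(z,y):
    z=np.array(z)/np.linalg.norm(z);y=np.array(y)-np.dot(y,z)*z;y/=np.linalg.norm(y)
    return np.c_[np.cross(y,z),y,z]
N=np.array([-.490,.097,.866]);N/=np.linalg.norm(N);RIM=np.array([.481,.1775,.1222])
yaw=np.radians(-11.2);UP=np.array([.866*np.cos(yaw),.866*np.sin(yaw),.5])
RG=Rt(-N,UP)
E
python3 - <<'E'
from h import *
o=go(RIM+.17*N,RG);print(RIM+.17*N,R.from_rotvec(o["orientation"]).as_matrix().round(2),RG.round(2))
E
```

```text
d [-0.271  -0.3248  0.0341] rv [-0.447 -0.341  1.277] rows>= 9.3
d [-0.271  -0.3248  0.0341] rv [ 0.365 -0.479 -1.785] rows>= 12.6
[0.39767771 0.19399441 0.2694594 ] [[-0.9   0.44 -0.  ]
 [ 0.44  0.9  -0.  ]
 [-0.   -0.   -1.  ]] [[ 0.19  0.85  0.49]
 [ 0.98 -0.17 -0.1 ]
 [ 0.    0.5  -0.87]]
```

```bash
python3 drive.py '-0.03 -0.035 0 0 0 .12;-0.06 -0.07 0 0 0 .26;-0.09 -0.105 0 0 0 .4;-0.12 -0.14 0 0 0 .54;-0.15 -0.175 0 0 0 .68' 0.085
python3 -c "
from h import *
go(RIM+.17*N,RG)"
```

```text
clock: 0.6
tcp_pos: [0.3556, 0.3802, 0.3036]
orientation: [-1.7, -2.642, 0.001]
contact_force: [0.4, -0.7, 0.7]
grip_width: 0.0852
gripper_force: 0.0
d [-0.1869 -0.0388  0.0342] rv [-0.506 -0.163  0.608] rows>= 5.4
d [-0.1869 -0.0388  0.0342] rv [ 0.21  -0.655 -2.446] rows>= 16.9
```

```bash
python3 drive.py '-0.04 -0.008 0.007 -.1 -.03 .12;-0.075 -0.016 0.014 -.19 -.06 .23;-0.11 -0.023 0.02 -.28 -.09 .34;-0.145 -0.03 0.026 -.37 -.12 .45;-0.17 -0.036 0.031 -.45 -.15 .55'
python3 drive.py '0 0 0 0 0 0'
python3 - <<'E'
from h import *
go(RIM+.17*N,RG); print(r.get_obs()["joints"])
im,d,K,Rm,t=grab("wrist");cv2.imwrite("pics/w1.png",im);np.savez("w1.npz",im=im,d=d,K=K,R=Rm,t=t)
p=cloud(d,K,Rm,t).reshape(-1,3);p=p[(np.linalg.norm(p[:,:2]-[.49,.175],axis=1)<.12)&(p[:,2]>.05)&(p[:,2]<.18)]
nn,o,k,h=tilted(p);print(nn,k,"yaw",np.degrees(np.arctan2(-nn[1],-nn[0])))
ex=np.cross([0,0,1],nn);ey=ex/np.linalg.norm(ex);ey*=np.sign(ey[1]);exx=np.cross(ey,nn)
for s in(p[abs(h)<.003],p[(h>.022)&(h<.034)]):
    w=np.c_[(s-o)@exx,(s-o)@ey]*1000;c,sz,a=cv2.minAreaRect(w.astype(np.float32));hh=np.median((s-o)@nn)
    print(len(s),hh,sz,a,o+exx*c[0]/1e3+ey*c[1]/1e3+nn*hh)
E
```

```text
clock: 1.1
tcp_pos: [0.393, 0.2149, 0.2732]
orientation: [2.058, 1.838, 0.399]
contact_force: [0.9, 0.1, 0.3]
grip_width: 0.085
gripper_force: 0.0
clock: 1.2
tcp_pos: [0.3919, 0.2141, 0.2722]
orientation: [2.058, 1.841, 0.393]
contact_force: [0.0, -1.0, -0.4]
grip_width: 0.0851
gripper_force: 0.0
d [-0.0192  0.0058  0.0065] rv [-0.072 -0.013  0.082] rows>= 0.7
d [-0.0192  0.0058  0.0065] rv [ 0.019 -0.11  -3.058] rows>= 20.4
[-1.19525747  0.02176052  0.34422713  2.31747353  0.63905146  0.66048123
 -1.44708167]
[-0.48978447  0.09644886  0.86649224] 11127 yaw -11.140205174393394
11436 3.320665007358057e-05 (164.72877502441406, 100.36979675292969) 89.98690795898438 [0.49615409 0.17492574 0.10116895]
4898 0.02706714961457572 (127.97577667236328, 50.105934143066406) 89.99185943603516 [0.48296148 0.17800147 0.12456877]
```

View pics/w1.png

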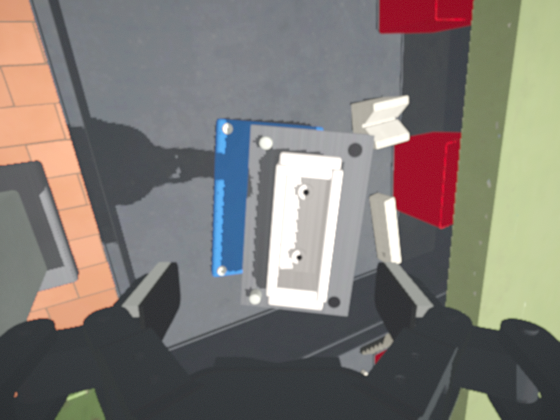

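The wrist picture shows the casting, rim at px (268–340, 155–305), between the pins and with the fingers clear of it. Sizes are exact (128 x 50) and the position agrees with the other views to about 2 mm. Now correct, then approach along the normal.

```bash
sed -i 's/RIM=np.array(.*)$/RIM=np.array([.482,.1778,.1238])/' h.py; python3 drive.py '-0.019 0.007 0.02 -.072 -.013 .082;-0.019 0.007 0.04 -.072 -.013 .082;-0.019 0.007 0.04 -.072 -.013 .082'
python3 -c "
from h import *
go(RIM+.05*N,RG)"
```

```text
clock: 1.55
tcp_pos: [0.4148, 0.1954, 0.2402]
orientation: [2.082, 1.721, 0.459]
contact_force: [0.4, -0.2, 0.3]
grip_width: 0.0852
gripper_force: 0.0
d [-0.0044  0.0019  0.0854] rv [-0.    -0.002  0.005] rows>= 1.7
d [-0.0044  0.0019  0.0854] rv [ 3.000e-03 -1.000e-03 -3.136e+00] rows>= 20.9
```

```bash
python3 drive.py '-0.004 0.002 0.025 0 0 .005;-0.004 0.002 0.05 0 0 .005;-0.004 0.002 0.07 0 0 .005;-0.004 0.002 0.085 0 0 .005;-0.004 0.002 0.085 0 0 .005'
python3 -c "
from h import *
go(RIM+.048*N,RG)
im,d,K,Rm,t=grab('wrist');cv2.imwrite('pics/w2.png',im)"
```

```text
clock: 2.05
tcp_pos: [0.4584, 0.184, 0.1683]
orientation: [2.086, 1.715, 0.464]
contact_force: [-0.3, -0.1, 0.1]
grip_width: 0.0852
gripper_force: 0.0
d [-0.0015 -0.0012  0.0027] rv [ 0.002 -0.003 -0.   ] rows>= 0.1
d [-0.0015 -0.0012  0.0027] rv [-5.000e-03 -3.000e-03  3.141e+00] rows>= 20.9
```

View pics/w2.png

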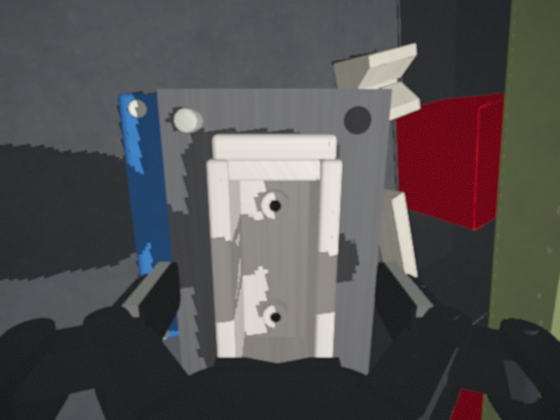

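The casting sits centred between the open fingers: rim px 208–341, fingers 180 and 377. Go 3 mm deeper and close.

```bash
python3 drive.py '0 -0.001 0.002 0 0 0;0 -0.001 0.003 0 0 0;0 -0.001 0.003 0 0 0;0 -0.001 0.003 0 0 0;0 -0.001 0.003 0 0 0' 0.03 50
python3 drive.py '0 0 0 0 0 0;0 0 0 0 0 0;0 0 0 0 0 0;0 0 0 0 0 0;0 0 0 0 0 0'
python3 -c "
from h import *
go(RIM+.048*N,RG)"
```

```text
clock: 2.6
tcp_pos: [0.458, 0.1835, 0.1663]
orientation: [2.089, 1.714, 0.468]
contact_force: [-3.5, 0.5, 5.8]
grip_width: 0.0491
gripper_force: 50.6
clock: 3.1
tcp_pos: [0.458, 0.1835, 0.1663]
orientation: [2.089, 1.714, 0.468]
contact_force: [-3.6, 0.6, 6.8]
grip_width: 0.049
gripper_force: 50.6
d [-0.001   0.0001  0.0012] rv [ 0.002 -0.006 -0.003] rows>= 0.0
d [-0.001   0.0001  0.0012] rv [-1.000e-02 -3.000e-03  3.139e+00] rows>= 20.9
```

```bash
python3 drive.py '0 0 -0.01 0 0 0;0 0 -0.025 0 0 0;0 0 -0.045 0 0 0;0 0 -0.07 0 0 0;0 0 -0.09 0 0 0' - 70
python3 - <<'E'
from h import *
o=r.get_obs();print(o["contact_force"],o["grip_width"])
im,d,K,Rm,t=grab('wrist');cv2.imwrite('pics/w3.png',im);np.savez("w3.npz",im=im,d=d,K=K,R=Rm,t=t,p=o["tcp_pos"],o=o["orientation"])
E
```

```text
clock: 3.6
tcp_pos: [0.4127, 0.1911, 0.2445]
orientation: [2.09, 1.714, 0.465]
contact_force: [0.2, 0.3, -2.5]
grip_width: 0.0487
gripper_force: 75.2
[ 0.18047427  0.26406809 -2.49376055] 0.048670682831435746
```

View pics/w3.png

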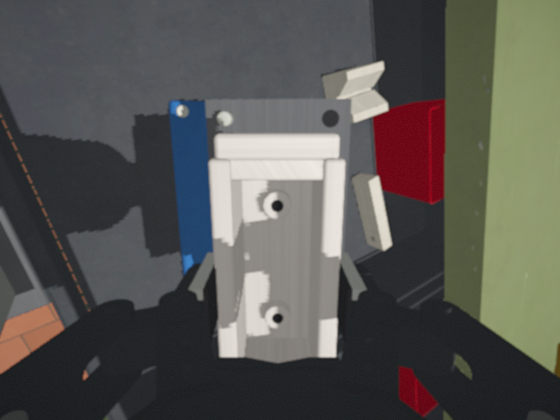

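The picture shows the casting held squarely, rim px 210–343 and far lip at row 135, clear of the mould. The force reading fits about 0.25 kg. Now measure its pose in the hand and work out the carry.

```bash
cat >> h.py <<'E'
def inhand(D,p,o):
    P=cloud(D["d"],D["K"],D["R"],D["t"]).reshape(-1,3); q=R.from_rotvec(o).inv().apply(P-p)
    m=(q[:,2]>.035)&(q[:,2]<.062)&(abs(q[:,1])<.028)&(abs(q[:,0])<.075); q=q[m]
    s=q[(q[:,2]<.056)]; 
    a=np.linalg.lstsq(np.c_[s[:,:2],np.ones(len(s))],s[:,2],rcond=None)[0]
    s=s[abs(np.c_[s[:,:2],np.ones(len(s))]@a-s[:,2])<.0025]
    a=np.linalg.lstsq(np.c_[s[:,:2],np.ones(len(s))],s[:,2],rcond=None)[0]
    rim=s
    c,sz,an=cv2.minAreaRect((rim[:,:2]*1000).astype(np.float32))
    print("rim plane",a.round(4),len(rim),"x",np.percentile(rim[:,0],[.3,99.7]).round(4),"y",np.percentile(rim[:,1],[.5,99.5]).round(4),c,sz,an)
    return rim
E
python3 - <<'E'
from h import *
D=np.load("w3.npz");inhand(D,D["p"],D["o"])
go([.507,-.20,.30],Rt([0,0,-1],[np.cos(.01),np.sin(.01),0]))
E
```

```text
rim plane [0.0331 0.003  0.0481] 13161 x [-0.0288  0.0629] y [-0.024   0.0258] (16.66857147216797, -0.027126312255859375) (55.94325637817383, 93.07063293457031) 89.97293090820312
d [-0.3657  0.1744  0.0352] rv [ 0.523  0.045 -0.202] rows>= 8.1
d [-0.3657  0.1744  0.0352] rv [ 0.066 -0.763  2.84 ] rows>= 19.6
```

```bash
python3 drive.py '-0.03 0.012 -0.03 .06 0 -.02;-0.07 0.03 -0.03 .15 .01 -.06;-0.11 0.05 -0.02 .25 .02 -.09;-0.15 0.07 -.01 .34 .03 -.13;-0.19 0.09 0 .43 .035 -.16'
python3 - <<'E'
from h import *
go([.507,-.20,.30],Rt([0,0,-1],[1,0,0]))
for n,b in(("top",(350,450,225,300)),("scene",(270,400,245,370))):
    D=np.load(n+"0.npz");P=cloud(D["d"],D["K"],D["R"],D["t"]);p=P.reshape(-1,3)
    p=p[(abs(p[:,0]-.507)<.04)&(p[:,1]<-.12)&(p[:,1]>-.34)]
    m=p[(p[:,2]>.098)&(p[:,2]<.108)]; l=p[(p[:,2]>.05)&(p[:,2]<.062)&(p[:,1]<-.285)]
    b=p[(p[:,2]>.008)&(p[:,2]<.016)]
    for nm,q in(("mid",m),("low",l)):
        lo,hi=np.percentile(q,[1,99],axis=0)
        print(n,nm,len(q),lo.round(4),hi.round(4))
    # yaw of the long edges of the mid rim: extreme x per y slice
    ys=np.arange(-.275,-.165,.006)
    e=[(y,q.max(),q.min()) for y in ys if len(q:=m[abs(m[:,1]-y)<.003][:,0])>3]
    e=np.array(e);print("edge slopes dx/dy",np.polyfit(e[:,0],e[:,1],1)[0],np.polyfit(e[:,0],e[:,2],1)[0])
E
```

```text
clock: 4.15
tcp_pos: [0.428, 0.0685, 0.2809]
orientation: [2.178, 1.997, 0.169]
contact_force: [-0.2, 0.1, -2.8]
grip_width: 0.0488
gripper_force: 75.3
d [-0.2608  0.1026  0.0127] rv [ 0.209  0.048 -0.086] rows>= 5.6
d [-0.2608  0.1026  0.0127] rv [ 0.073 -0.318  3.038] rows>= 20.4
top mid 801 [ 0.4838 -0.284   0.0986] [ 0.533  -0.1577  0.107 ]
top low 187 [ 0.4845 -0.3153  0.0519] [ 0.5338 -0.2918  0.0603]
edge slopes dx/dy -0.017648546581805306 -0.0010252387099196254
scene mid 878 [ 0.4802 -0.2847  0.0981] [ 0.531  -0.1588  0.1048]
scene low 340 [ 0.4815 -0.3159  0.0504] [ 0.5316 -0.2854  0.0585]
edge slopes dx/dy -0.017594138297094174 -0.009737179735366438
```

```bash
python3 drive.py '-0.04 0.015 0 .03 .01 -.01;-0.085 0.034 0 .07 .02 -.03;-0.13 0.052 .005 .11 .025 -.05;-0.175 0.07 .01 .15 .035 -.06;-0.22 0.087 .012 .19 .045 -.075'
python3 -c "
from h import *
go([.5073,-.2505,.25],Rt([0,0,-1],[1,.012,0]))"
```

```text
clock: 4.65
tcp_pos: [0.4939, -0.1528, 0.2957]
orientation: [2.221, 2.198, 0.018]
contact_force: [2.2, 1.3, -1.2]
grip_width: 0.0487
gripper_force: 75.3
d [-0.0974  0.0135  0.0463] rv [ 0.02   0.003 -0.022] rows>= 2.2
d [-0.0974  0.0135  0.0463] rv [ 0.005 -0.031  3.119] rows>= 20.8
```

```bash
python3 drive.py '-0.035 0.005 0.01 .01 0 -.01;-0.07 0.01 .025 .02 0 -.022;-0.095 0.0135 .04 .02 .003 -.022;-0.0974 0.0135 .046 .02 .003 -.022;-0.0974 0.0135 .046 .02 .003 -.022'
cat > chk.py <<'E'
from h import *
import sys
o=go([.5073,-.2505,.25],Rt([0,0,-1],[1,.012,0]));print(o["tcp_pos"],o["contact_force"])
for n in("top","scene"):
    im,d,K,Rm,t=grab(n);cv2.imwrite(f"pics/{n}{sys.argv[1]}.png",im)
    p=cloud(d,K,Rm,t).reshape(-1,3);rz=float(sys.argv[2])
    p=p[(abs(p[:,0]-.507)<.035)&(p[:,1]<-.12)&(p[:,1]>-.34)]
    for nm,a,b in(("new",rz-.01,rz+.006),("mid",.098,.108),("low",.05,.062)):
        q=p[(p[:,2]>a)&(p[:,2]<b)]
        if len(q)>20: print(n,nm,len(q),np.percentile(q,[1,99],axis=0).round(4))
im,d,K,Rm,t=grab("wrist");o=r.get_obs();inhand(dict(d=d,K=K,R=Rm,t=t),o["tcp_pos"],o["orientation"])
E
python3 chk.py 2 .202
python3 -c "
import cv2,numpy as np
b=lambda n,u0,u1,v0,v1:cv2.resize(cv2.imread('pics/'+n+'.png')[v0:v1,u0:u1],(400,450))
cv2.imwrite('pics/c2.png',np.hstack([b('top2',340,460,190,325),b('scene2',260,400,200,358)]))"
```

```text
clock: 5.15
tcp_pos: [0.5058, -0.2496, 0.2494]
orientation: [-2.213, -2.229, 0.004]
contact_force: [0.1, 1.3, -2.3]
grip_width: 0.0488
gripper_force: 75.2
d [-0.0009  0.0015 -0.0006] rv [-0.002  0.001 -0.005] rows>= 0.0
d [-0.0009  0.0015 -0.0006] rv [2.000e-03 3.000e-03 3.137e+00] rows>= 20.9
[ 0.50581947 -0.24961788  0.24944164] [ 0.10938748  1.29039489 -2.29082747]
top new 510 [[ 0.4775 -0.2456  0.1938]
 [ 0.5338 -0.1868  0.2044]]
top mid 370 [[ 0.4843 -0.2529  0.0988]
 [ 0.533  -0.1575  0.107 ]]
scene new 865 [[ 0.4735 -0.3139  0.1924]
 [ 0.5311 -0.1884  0.207 ]]
scene mid 578 [[ 0.4798 -0.2849  0.0981]
 [ 0.5249 -0.1588  0.1045]]
scene low 623 [[ 0.479  -0.3159  0.0502]
 [ 0.5309 -0.179   0.0617]]
rim plane [0.0325 0.0038 0.0482] 13236 x [-0.0292  0.0629] y [-0.0246  0.0251] (16.352859497070312, -0.029376983642578125) (55.91105651855469, 93.1961898803711) 89.9082260131836
```

View pics/c2.png

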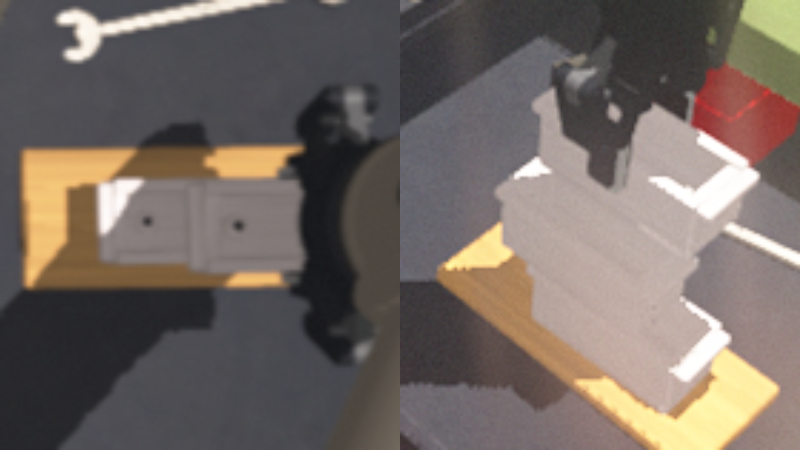

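The crops show the casting held over the stack, directly above the low one, with the ends aligned along y within about 2 mm. Now check its tilt in the hand.

```bash
python3 - <<'E'
from h import *
im,d,K,Rm,t=grab("wrist");o=r.get_obs()
q=R.from_rotvec(o["orientation"]).inv().apply(cloud(d,K,Rm,t).reshape(-1,3)-o["tcp_pos"])
for nm,m in(("rim",(q[:,2]>.042)&(q[:,2]<.054)&(abs(q[:,1])<.027)&(abs(q[:,1])>.018)&(q[:,0]>-.04)&(q[:,0]<.045)),("floor",(q[:,2]>.078)&(q[:,2]<.094)&(abs(q[:,1])<.014)&(q[:,0]>-.03)&(q[:,0]<.04))):
    s=q[m]
    for _ in range(4):
        A=np.c_[s[:,:2],np.ones(len(s))];a=np.linalg.lstsq(A,s[:,2],rcond=None)[0];s=s[abs(A@a-s[:,2])<.002]
    print(nm,len(s),a.round(4),s[:,0].min(),s[:,0].max())
print(-R.from_rotvec(o["orientation"]).as_matrix()[:,2])
E
```

```text
rim 5897 [0.0054 0.0035 0.048 ] -0.03010641042134197 0.0449886171005384
floor 6029 [0.0036 0.0036 0.0859] -0.029927873106062115 0.039964303266787765
[-0.0020394   0.00123795  0.99999715]
```

Level within 5 mrad. The underside is 94 mm below the TCP, so contact is expected about 51 mm down.

```bash
python3 drive.py '-0.001 0.001 0.015 0 0 -.005;-0.001 0.001 .03 0 0 -.005;-0.001 0.001 .038 0 0 -.005;-0.001 0.001 .043 0 0 -.005;-0.001 0.001 .043 0 0 -.005'
python3 drive.py '0 0 .001 0 0 0;0 0 .002 0 0 0;0 0 .003 0 0 0;0 0 .004 0 0 0;0 0 .004 0 0 0'
```

```text
clock: 5.85
tcp_pos: [0.5074, -0.2502, 0.2067]
orientation: [2.205, 2.237, -0.003]
contact_force: [0.7, -2.1, -2.0]
grip_width: 0.0486
gripper_force: 75.4
clock: 6.35
tcp_pos: [0.508, -0.2504, 0.2038]
orientation: [2.204, 2.236, -0.001]
contact_force: [-0.6, 0.4, -1.3]
grip_width: 0.0485
gripper_force: 75.4
```

```bash
python3 drive.py '0 0 .0007 0 0 0;0 0 .0014 0 0 0;0 0 .002 0 0 0;0 0 .002 0 0 0'
```

```text
clock: 6.75
tcp_pos: [0.5079, -0.2503, 0.2017]
orientation: [2.204, 2.236, -0.001]
contact_force: [-0.1, 0.1, -2.2]
grip_width: 0.0485
gripper_force: 75.4
```

```bash
python3 drive.py '0 0 .0005 0 0 0;0 0 .001 0 0 0;0 0 .0015 0 0 0;0 0 .0015 0 0 0'; python3 drive.py '0 0 .0005 0 0 0;0 0 .001 0 0 0;0 0 .001 0 0 0'
```

```text
clock: 7.15
tcp_pos: [0.5079, -0.2504, 0.2002]
orientation: [2.204, 2.236, -0.001]
contact_force: [-0.2, 0.2, -1.5]
grip_width: 0.0485
gripper_force: 75.4
clock: 7.45
tcp_pos: [0.508, -0.2504, 0.1993]
orientation: [2.204, 2.235, -0.001]
contact_force: [0.7, -0.5, -1.8]
grip_width: 0.0489
gripper_force: 75.4
```

```bash
python3 drive.py '0 0 .0003 0 0 0;0 0 .0006 0 0 0;0 0 .0008 0 0 0;0 0 .0008 0 0 0'
```

```text
clock: 7.85
tcp_pos: [0.508, -0.2506, 0.199]
orientation: [2.204, 2.235, -0.0]
contact_force: [-1.2, -0.1, 4.4]
grip_width: 0.0488
gripper_force: 76.3
```

Contact: the force went from -2 N to +4.4 N. Ease the grip and open a little at a time.

```bash
python3 drive.py '0 0 0 0 0 0;0 0 0 0 0 0;0 0 0 0 0 0' - 20; python3 drive.py '0 0 0 0 0 0;0 0 0 0 0 0;0 0 0 0 0 0' 0.056; python3 drive.py '0 0 0 0 0 0;0 0 0 0 0 0;0 0 0 0 0 0;0 0 0 0 0 0;0 0 0 0 0 0' 0.08; python3 chk.py 3 .150
```

```text
clock: 8.15
tcp_pos: [0.508, -0.2506, 0.199]
orientation: [2.204, 2.235, -0.0]
contact_force: [-1.7, -0.6, 5.9]
grip_width: 0.0486
gripper_force: 76.3
clock: 8.45
tcp_pos: [0.5081, -0.2503, 0.1984]
orientation: [2.204, 2.236, -0.001]
contact_force: [0.2, -0.1, 0.4]
grip_width: 0.0561
gripper_force: 0.0
clock: 8.95
tcp_pos: [0.508, -0.2504, 0.1985]
orientation: [2.204, 2.236, -0.001]
contact_force: [-0.1, 0.5, 0.4]
grip_width: 0.0798
gripper_force: 0.0
d [-0.0002 -0.0006 -0.0515] rv [0.001 0.002 0.002] rows>= 1.0
d [-0.0002 -0.0006 -0.0515] rv [-3.000e-03  2.000e-03 -3.139e+00] rows>= 20.9
[ 0.50795727 -0.25041607  0.19847523] [-0.14630282  0.52012923  0.35333875]
top new 448 [[ 0.4831 -0.2483  0.1421]
 [ 0.5318 -0.188   0.1529]]
top mid 307 [[ 0.4844 -0.2143  0.0982]
 [ 0.5315 -0.1577  0.1072]]
scene new 792 [[ 0.4795 -0.316   0.1401]
 [ 0.5304 -0.1911  0.1503]]
scene mid 330 [[ 0.4794 -0.3074  0.098 ]
 [ 0.5243 -0.1577  0.1078]]
scene low 567 [[ 0.479  -0.3157  0.0502]
 [ 0.5305 -0.1769  0.0611]]
rim plane [0.0232 0.0031 0.0475] 13209 x [-0.0291  0.0624] y [-0.0241  0.0253] (15.659786224365234, 0.6854076385498047) (50.3407096862793, 93.67208862304688) 89.94581604003906
```

Released and aligned to about 1 mm: the new casting ends at y = -0.316, the low one at -0.316. Retreat straight up and look.

```bash
python3 drive.py '0 0 -0.015 0 0 0;0 0 -.04 0 0 0;0 0 -.08 0 0 0;0 0 -.12 0 0 0;.04 0 -.14 0 0 0'; python3 drive.py '0.04 0 0 0 0 0;0.085 0 0 0 0 0;.13 0 0 0 0 0;.16 0 0 0 0 0;.16 0 0 0 0 0';  python3 chk.py 4 .150
python3 -c "
import cv2,numpy as np
b=lambda n,u0,u1,v0,v1:cv2.resize(cv2.imread('pics/'+n+'.png')[v0:v1,u0:u1],(400,450))
cv2.imwrite('pics/c3.png',np.hstack([b('top4',340,460,190,325),b('scene4',260,400,200,358)]))"
```

```text
clock: 9.6
tcp_pos: [0.5069, -0.2159, 0.3434]
orientation: [2.209, 2.22, 0.001]
contact_force: [1.6, 0.3, -0.3]
grip_width: 0.0797
gripper_force: 0.0
clock: 10.1
tcp_pos: [0.5052, -0.0454, 0.3388]
orientation: [2.197, 2.245, 0.002]
contact_force: [-0.1, -0.1, 0.2]
grip_width: 0.0802
gripper_force: 0.0
d [-0.2052 -0.0024  0.0887] rv [ 0.001 -0.     0.01 ] rows>= 4.5
d [-0.2052 -0.0024  0.0887] rv [ 0.000e+00  2.000e-03 -3.132e+00] rows>= 20.9
[ 0.5051787  -0.04535234  0.33877533] [-0.0577302  -0.14496384  0.23401899]
top new 657 [[ 0.483  -0.3147  0.1416]
 [ 0.533  -0.2125  0.153 ]]
scene new 1216 [[ 0.4791 -0.316   0.1402]
 [ 0.5298 -0.1895  0.1506]]
scene mid 341 [[ 0.4795 -0.3074  0.0981]
 [ 0.5232 -0.1581  0.1078]]
scene low 581 [[ 0.4791 -0.3161  0.0501]
 [ 0.5309 -0.1757  0.0616]]Traceback (most recent call last):
  File "chk.py", line 11, in <module>
    im,d,K,Rm,t=grab("wrist");o=r.get_obs();inhand(dict(d=d,K=K,R=Rm,t=t),o["tcp_pos"],o["orientation"])
                                            ~~~~~~^^^^^^^^^^^^^^^^^^^^^^^^^^^^^^^^^^^^^^^^^^^^^^^^^^^^^^
  File "h.py", line 4
[... 152 characters left out ...]
z,an)
                                              ~~~~~~~~~~~~~^^^^^^^^^^^^^^^^^^^^
    return _quantile_unchecked(
        a, q, axis, out, overwrite_input, method, keepdims, weights)
    return _ureduce(a,
                    func=_quantile_ureduce_func,
    ...<5 lines>...
                    overwrite_input=overwrite_input,
                    method=method)
    r = func(a, **kwargs)
    result = _quantile(arr,
                       quantiles=q,
    ...<2 lines>...
                       out=out,
                       weights=wgt)
    slices_having_nans = np.isnan(arr[-1, ...])
                                  ~~~^^^^^^^^^
IndexError: index -1 is out of bounds for axis 0 with size 0
```

View pics/c3.png

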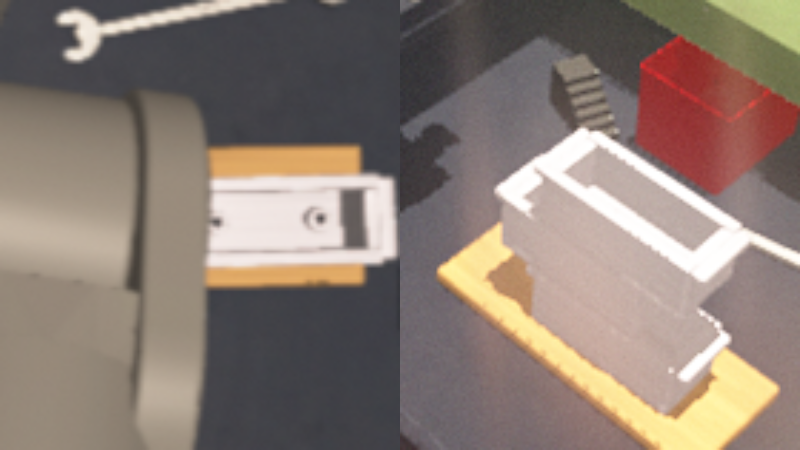

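The picture shows the third casting level on the stack, straight above the lowest, with nothing shifted and the robot clear. The traceback is only the in-hand check finding an empty hand.

```bash
python3 -c "
from bench import r
print(r.hand_in())"
```

```text
the job is handed in; nothing more can be done
None
```

The job is handed in, with no verdict returned: the casting sits level and open side up on the middle one, about 1 mm off straight above the lowest, with no sign that anything else moved and the robot clear at about 10 s on the clock.

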